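# Put the moka pot on the hotplate and switch the heat on under a child lock

### The arm

A 7-joint arm with a two-finger parallel gripper is mounted at the origin on a cart in front of the work surface, level with it; the furniture and walls round the work are solid. World frame = base frame: x ahead of the robot, y to its left, z up, the work surface at z = 0. Lengths are in m, angles in rad, forces in N, time in s.
With the tool pointing down it reaches from about 0.425 to 0.875 m from the base axis. Payload 4.7 kg.
Tool frame: the origin (TCP) lies where the fingers leave the gripper's body, on its centre line; the fingertips stand 70 mm ahead of it and the grasp point (between the pads) lies 51 mm ahead of it; z points along the fingers, y is the line along which they close (so a half turn about z gives the same grasp; the last joint's range is limited). The gripper opens to 87 mm and grips with 3 to 60 N. Pads are 19 mm wide; open, the fingers measure 117 mm over their backs; the gripper's body (75 mm by 190 mm) begins 51 mm behind the grasp point.
Start: joints at [-1.131, 0.321, -0.07, 1.45, 0.023, 1.371, -0.057], TCP at [0.269, 0.592, 0.292] pointing down, gripper open.
Joint ranges: [-2.86, 2.86], [-0.3, 2.09], [-1.38, 1.24], [0.06, 2.45], [-1.56, 4.7], [0.09, 2.05], [-2.69, 2.69]. Speed limits (rad/s): [2.57, 2.57, 3.14, 3.14, 3.14, 3.14, 3.14].

### API

Orientations are given as a rotation vector (axis times angle).
In Python, from bench import get_state, get_image, get_calibration, close_job gives the robot as it stands.
- The arm moves only by the tool send_rows, never from a script. Its argument "rows" is a list of rows, each an object of numbers: "hand": the finger opening in mm, from 0 to 87; "x", "y", "z": the shift along the world's x, y, z in mm; "roll": the turn about the world's z in degrees. A call has 1 to 10 rows; each row shifts and turns the commanded pose from where the row before left it; what a row does not reach is not made up. A row lasts 1/10 s, in which the tool goes at most 50 mm and 8.59 degrees, less where a joint would pass 70% of its speed; a pose out of reach is approached as far as the arm can. A call is refused whole if a number of a shift passes 50 or a number of a turn 8.59, either way. A call with a gripper value outside its range is refused whole. The fingers move at their own pace and stop on an object; "force" is the grip in N (left out, the last holds). Time passes only in rows, so rows that do not move let the fingers close. It gives the time, the measured TCP pose, the force, the opening and the grip force at its end, in the units of the state.
- get_state(): the state, without advancing time (a new reading comes with each control period).
- get_image(name): name is "scene" or "top"; returns the picture (384x512x3 uint8, blue, green, red); there is no depth.
- get_calibration(name): a dict with "mtx" (3x3 intrinsics, pixels), "D" ([k1, k2, p1, p2, k3] as OpenCV has them; the pictures are not rectified), "world_from_camera" (4x4, takes a point from camera to world coordinates). Camera axes: x right, y down, z forward; pixel columns grow to the right and rows downward; lengths in m; the calibration is good to about 2 mm. A picture is of the moment at which its call begins. get_calibration takes no time and is no camera call.
- close_job(): hands the job in; it is judged then, once.
The state is a dict: "time": time; "joint_positions": joint angles; "qd": joint speeds; "joint_torque": joint torques, N m; "position": TCP position; "tool_rot": TCP orientation; "ft_force": force on the tool from outside, world axes, zero at the start; "torque": the same for the moment, N m; "grip_width": opening from 0.0 (shut) to 1.0 (fully open); "grip_force": force on a finger pad.
Only numpy, scipy, OpenCV 4.12 (cv2) and the standard library are available. Lean on these libraries where they do the work, as an engineer would, in place of code of your own. Each camera call takes 0.05 s, during which the arm holds its last target. There are 200 camera calls.

### The job

Get the coffee going: stand the moka pot upright on the middle of the round hotplate, then switch the heat on at the two-dot mark with the small inner knob. The knob has a child lock: push it down gently against its spring, turn it clockwise from off to two dots, and let it come fully back up so that it is locked there. Do not force it while it is locked, and leave the outer timer ring at its orange line and the mug and the white canister where they stand; let go of it all at the end.

Things in the scene. Friction and masses are not known exactly. Their poses are not given: they have to be found in the camera images.
- moka_centre (a point): Aluminium eight-sided moka pot, 122 mm tall, 0.3 to 0.6 kg; this point: on its axis, 61 mm above the foot, z up. Foot 80 mm across. Grip the upper chamber (60 to 100 mm above the foot, 59 to 63 mm wide) across, fingers at +y and -y, about 28 mm above this point: +x points to the black handle (reaches 76 mm out, 13 mm thick), -x to the small spout.
- moka_pot: The moka pot again; origin under the centre of its foot. The black knob of its lid, 15 mm wide, is its highest part (122 mm).
- plate_centre (a point): Centre of the top face of the white hotplate's round dark iron plate (149 mm across, flat, about 75 mm up). z up; the control panel lies towards -x, the knob axis 197 mm from here. The hotplate (360 x 222 mm) cannot slide, but its soft rubber feet give straight down under a load or push, 0 to 5 mm, differing from start to start, so height over the worktop does not tell how far the knob is in.
- panel (a point): Point on the knob axis in the face of the black control panel (about 64 mm above the worktop, sinks with the hotplate); z up, +x to the iron plate. Heat marks on the panel 42 mm and more from the axis: white circle (off) 45 degrees left of +x, one dot 15 left, two dots 15 right, three dots 45 right.
- knob_grip (a point): Small inner knob: black ridged upright cylinder, 29 mm across, 26 mm tall, steel cap, white pointer; point on its axis at half its height, 32.5 mm above the panel when up. Its lower edge is then 5 mm above the outer ring's top; grip near the top, as fingertips move down with it towards the ring. Turns lightly (0.02 N m) while pushed in.
- knob_shaft: Spindle that carries the inner knob; moves straight down with it. Spring: starts to give at 6 N, the lock lets go after 3 mm (10.5 N); from 5 mm (13.5 N) the knob rubs on the outer ring and takes it along. Origin on the knob axis, level with the ring's top when the knob is up.
- heat_knob (a joint): Angle of the inner knob, rad, growing clockwise seen from above: 0 off (at the start), 0.524 one dot, 1.047 two dots, 1.571 three dots. At each mark, with 0.05 rad of play, the knob springs up into a lock slot when let up; between two marks it may hang half-way.
- lock_plate: Slotted plate hidden under the panel; while the knob is up a pin of the spindle, 18 mm from the axis, stands in one of its four slots and the knob cannot turn. Origin on the knob axis.
- timer (a joint): Angle of the outer timer ring, rad, clockwise from above; 0 as it is set at the start, its orange mark lined up with the orange line on the panel (on the side away from the iron plate).
- timer_ring: Outer timer ring: bright ridged metal, 64 mm across, round the foot of the inner knob on the same axis; its top is 14.5 mm above the panel. A light touch turns it (0.025 N m). Origin on the axis at its underside; -x points to its orange mark.
- mug: Blue and white mug, 80 mm wide, 102 mm tall, bystander; origin under its centre.
- sugar_canister: White canister with wooden lid, 90 mm wide, 120 mm tall, bystander; origin under its centre.

How it is judged:
On the way, in this order (a step that is already met when the one before it is completed fails the run):
1. the moka pot stands on the plate, let go (horizontal distance between moka_centre and plate_centre below 0.025 m and z of moka_centre in the frame of plate_centre between 0.055 and 0.065 m and angle between moka_centre's own z axis and vertical below 0.06 rad and contact force between the fingers and moka_pot below 0.1 N), for 0.2 s.
2. the inner knob is turned to two dots (value of joint heat_knob between 0.93 and 1.165 rad), for 0.1 s.
At the end, for the whole second after the job is handed in: Inner knob at two dots (1.047 rad, within 0.117), fully up in its lock (knob_grip over 31 mm above panel); outer ring within 0.12 rad of its setting (0); moka pot at rest, upright (within 0.06 rad) on the iron plate, within 25 mm of its centre; mug and canister within 30 mm of where they stood (all of step 2 and z of knob_grip in the frame of panel above 0.031 m and value of joint timer between -0.12 and 0.12 rad and horizontal distance between moka_centre and plate_centre below 0.025 m and z of moka_centre in the frame of plate_centre between 0.055 and 0.065 m and angle between moka_centre's own z axis and vertical below 0.06 rad and linear speed of moka_pot below 0.02 m/s and distance of each of mug, sugar_canister from where it was at the start of the episode below 0.03 m); the robot touches nothing.
It fails at once if the outer timer ring is dragged round (over 0.2 rad) (value of joint timer above 0.2 rad or value of joint timer below -0.2 rad).
It fails at once if the knob is pushed down hard onto the outer ring (over 8 N between them) (contact force between knob_shaft and timer_ring above 8 N).
It fails at once if the knob is forced against its lock (over 20 N on the lock plate) (contact force between knob_shaft and lock_plate above 20 N).
It fails at once if the moka pot is tipped more than 0.6 rad (angle between moka_centre's own z axis and vertical above 0.6 rad).
It fails at once if the mug or the canister is pushed away (30 mm) (distance of any of mug, sugar_canister from where it was at the start of the episode above 0.03 m).
It also fails if it takes over 58 s, if anything falls off the work surface, if the arm or the gripper's body presses on something with over 40 N, if the wrist force passes 120 N, or if a joint passes its speed limit or range.

## Working session

There is one attempt and no reset: what is moved stays moved. The work goes in short steps, Python scripts to look and compute and a tool call to move; the robot and the scene stay as the last step left them, time stands still between calls to the robot, and variables do not carry over. Pictures are saved under pics/ and viewed, at most 10 in all, crops included, and the job is handed in when it is done.

Besides the shell and the picture viewer there is one more tool, called after "Emit:" by a JSON object that holds its "method" and its "body", one argument or row to a line. send_rows: Moves the arm, as the interface text tells. Its arguments: {"type":"object","properties":{"rows":{"type":"array","items":{"type":"object","properties":{"hand":{"type":"number"},"x":{"type":"number"},"y":{"type":"number"},"z":{"type":"number"},"roll":{"type":"number"}}}},"force":{"type":"number"}},"required":["rows"]}

```bash
mkdir -p pics; cat > h.py <<'E'
import numpy as np, cv2
from bench import *
def ray(cam,uv):
    c=get_calibration(cam);T=np.array(c["world_from_camera"])
    p=cv2.undistortPoints(np.array([[uv]],float),np.array(c["mtx"]),np.array(c["D"]))[0,0]
    return T[:3,3],T[:3,:3]@np.array([p[0],p[1],1.])
def onz(cam,uv,z):
    o,d=ray(cam,uv);return o+d*(z-o[2])/d[2]
def proj(cam,P):
    c=get_calibration(cam);T=np.linalg.inv(np.array(c["world_from_camera"]))
    return cv2.projectPoints(np.array(P,float).reshape(-1,1,3),cv2.Rodrigues(T[:3,:3])[0],T[:3,3],np.array(c["mtx"]),np.array(c["D"]))[0][:,0]
E
python3 - <<'E'
from h import *
for n in("scene","top"):
    im=get_image(n);cv2.imwrite(f"pics/{n}0.png",im);cv2.imwrite(f"pics/{n}0b.png",cv2.resize(im,(800,600),interpolation=cv2.INTER_CUBIC))
    print(n,np.round(get_calibration(n)["world_from_camera"],3).tolist())
s=get_state();print(s)
E
```

```text
scene [[-0.97, 0.163, -0.18, 0.814], [0.243, 0.604, -0.759, 1.048], [-0.015, -0.78, -0.626, 1.0], [0.0, 0.0, 0.0, 1.0]]
top [[-0.023, -0.985, 0.172, 0.335], [-1.0, 0.024, 0.007, -0.062], [-0.011, -0.172, -0.985, 1.461], [0.0, 0.0, 0.0, 1.0]]
{'time': 0.1, 'joint_positions': array([-1.13091571,  0.32179375, -0.07012816,  1.45155871,  0.02258663,
        1.37080154, -0.05689217]), 'qd': array([ 1.95561860e-03, -1.89657436e-03,  3.12513093e-04, -2.92080681e-03,
        2.18994934e-04, -2.29417069e-03, -9.24394127e-05]), 'joint_torque': array([ 3.39234011e-04, -4.92573774e+01, -4.05430589e-01, -3.13396060e+01,
       -6.41574268e-02,  3.95686948e-02,  5.07098014e-05]), 'position': array([0.26832545, 0.59161631, 0.2912391 ]), 'tool_rot': array([-6.63594180e-01, -3.07038987e+00,  2.74319160e-03]), 'ft_force': array([ 0.13168327, -0.361912  ,  0.61148818]), 'torque': array([ 0.01062034,  0.03154448, -0.02268546]), 'grip_force': 0.0, 'grip_width': 1.0007520832387158}
```

View pics/scene0b.png

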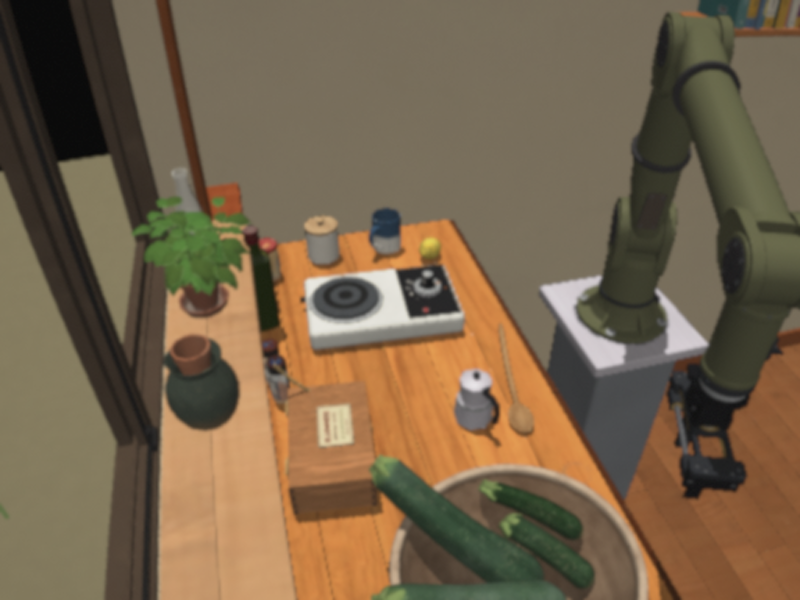

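View pics/top0b.png

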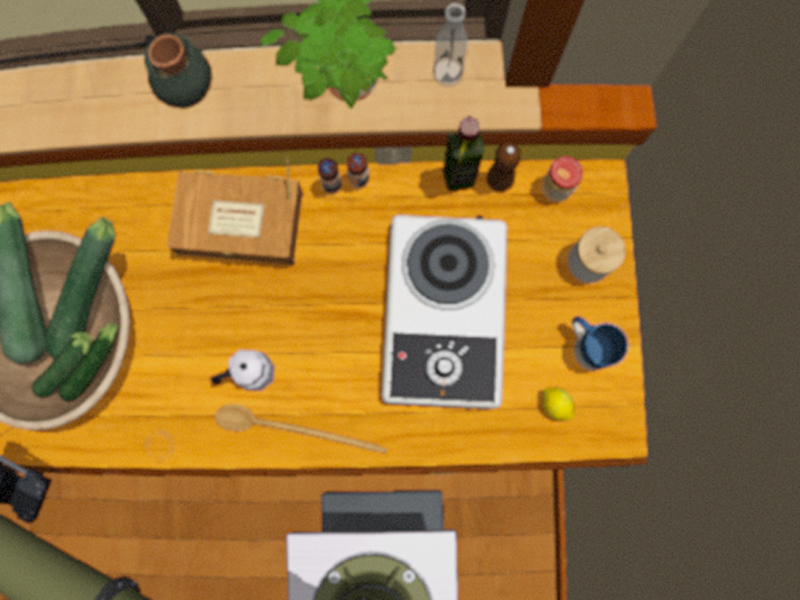

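The moka pot's lid knob is at (243,366) in the enlarged top view, with the handle pointing left to (213,379). The iron plate is at (449,264) and the heat knob at (445,367). In the enlarged scene view the lid knob is at (477,375).

```bash
python3 - <<'E'
from h import *
im=cv2.imread("pics/top0.png");k=1.5625
g=cv2.cvtColor(im,cv2.COLOR_BGR2GRAY)
# plate: non-bright pixels in window
def blob(mask,box):
    m=np.zeros_like(mask);x0,y0,x1,y1=box;m[y0:y1,x0:x1]=mask[y0:y1,x0:x1]
    cs,_=cv2.findContours(m,cv2.RETR_EXTERNAL,cv2.CHAIN_APPROX_NONE);return max(cs,key=cv2.contourArea)
c=blob((g<125).astype(np.uint8)*255,(253,140,320,205));e=cv2.fitEllipse(c);print("plate ell",e)
pc=onz("top",e[0],0.075);print("plate",pc, "width m",e[1])
c=blob((g<75).astype(np.uint8)*255,(246,205,322,265));r=cv2.minAreaRect(c);print("panel rect",r)
print("panel ctr",onz("top",r[0],0.064))
for n,uv,z in(("knobtop",(445,367),.109),("mokaknob",(243,366),.122),("handle",(213,379),.09),("mokalid",(250,369),.1),("white lt",(393,216),.07),("lb",(384,402),.07),("rb",(500,408),.07),("rt",(507,222),.07)):
    print(n,np.round(onz("top",np.array(uv)/k,z),4))
o1,d1=ray("top",np.array((243,366))/k);o2,d2=ray("scene",np.array((477,375))/k)
d1/=np.linalg.norm(d1);d2/=np.linalg.norm(d2)
t=np.linalg.lstsq(np.c_[d1,-d2],o2-o1,rcond=None)[0];print("tri",o1+t[0]*d1,o2+t[1]*d2)
sc=cv2.imread("pics/scene0.png")
a=cv2.resize(im[210:260,130:180],(400,400),interpolation=cv2.INTER_CUBIC);b=cv2.resize(im[205:265,245:325],(400,300),interpolation=cv2.INTER_CUBIC)
cc=cv2.resize(sc[230:280,285:335],(400,400),interpolation=cv2.INTER_CUBIC)
out=np.zeros((600,800,3),np.uint8);out[:300,:400]=cv2.resize(im[210:255,130:190],(400,300),interpolation=cv2.INTER_CUBIC);out[:300,400:]=b
out[300:,:400]=cv2.resize(sc[232:280,272:336],(400,300),interpolation=cv2.INTER_CUBIC);out[300:,400:]=cv2.resize(sc[165:213,240:304],(400,300),interpolation=cv2.INTER_CUBIC)
cv2.imwrite("pics/crop1.png",out)
E
```

```text
plate ell ((286.1450500488281, 168.53631591796875), (49.54982376098633, 50.372039794921875), 96.16815185546875)
plate [ 0.64967858 -0.15531498  0.075     ] width m (49.54982376098633, 50.372039794921875)
panel rect ((283.0423889160156, 234.65211486816406), (63.27096176147461, 38.35209274291992), 2.862405300140381)
panel ctr [ 0.45784036 -0.14042575  0.064     ]
knobtop [ 0.4531 -0.1428  0.109 ]
mokaknob [0.4614 0.217  0.122 ]
handle [0.4414 0.2796 0.09  ]
mokalid [0.4578 0.2086 0.1   ]
white lt [ 0.7455 -0.0564  0.07  ]
lb [ 0.3953 -0.032   0.07  ]
rb [ 0.3787 -0.2433  0.07  ]
rt [ 0.7289 -0.2729  0.07  ]
tri [0.46185373 0.21799991 0.11706721] [0.4611755  0.2182917  0.11706411]
```

View pics/crop1.png

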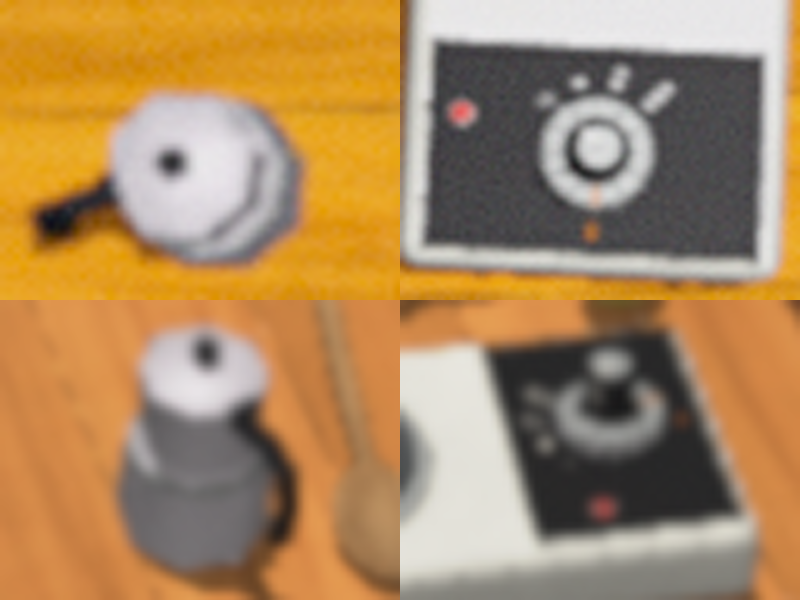

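The crop shows the pot's lid knob at top-image pixel (155.8,234.3) and its handle tip at about (136,244). The knob cap is at (285,234.4). All marks are clearly visible, and the pointer faces the off circle.

Emit:
{"method": "send_rows", "body": {
  "rows": [
    {"x":19,"y":-37,"roll":-4.5,"hand":87},
    {"x":19,"y":-37,"roll":-4.5},
    {"x":19,"y":-37,"roll":-4.5},
    {"x":19,"y":-37,"roll":-4.5},
    {"x":19,"y":-37,"roll":-4.5},
    {"x":19,"y":-37,"roll":-4.5},
    {"x":19,"y":-37,"roll":-4.5},
    {"x":19,"y":-37,"roll":-4.5},
    {"x":19,"y":-37,"roll":-4.5},
    {"x":19,"y":-37,"roll":-4.5}
  ],
  "force": 25
}}

```text
schema error: expected keys hand, x, y, z, roll
```

Emit:
{"method": "send_rows", "body": {
  "rows": [
    {"hand":87},
    {"hand":87},
    {"hand":87}
  ]
}}

```text
schema error: expected keys hand, x, y, z, roll
```

Emit:
{"method": "send_rows", "body": {
  "rows": [
    {"x":19,"y":-37,"z":0,"roll":-4.5,"hand":87},
    {"x":19,"y":-37,"z":0,"roll":-4.5,"hand":87},
    {"x":19,"y":-37,"z":0,"roll":-4.5,"hand":87},
    {"x":19,"y":-37,"z":0,"roll":-4.5,"hand":87},
    {"x":19,"y":-37,"z":0,"roll":-4.5,"hand":87},
    {"x":19,"y":-37,"z":0,"roll":-4.5,"hand":87},
    {"x":19,"y":-37,"z":0,"roll":-4.5,"hand":87},
    {"x":19,"y":-37,"z":0,"roll":-4.5,"hand":87},
    {"x":19,"y":-37,"z":0,"roll":-4.5,"hand":87},
    {"x":19,"y":-37,"z":0,"roll":-4.5,"hand":87}
  ],
  "force": 25
}}

```text
time: 1.1
position: [0.4588, 0.2202, 0.2921]
tool_rot: [-1.792, -2.58, 0.0]
ft_force: [1.0, 0.8, -0.5]
grip_width: 1.001
grip_force: 0.0
```

Emit:
{"method": "send_rows", "body": {
  "rows": [
    {"x":0,"y":0,"z":0,"roll":0,"hand":87},
    {"x":0,"y":0,"z":0,"roll":0,"hand":87},
    {"x":0,"y":0,"z":0,"roll":0,"hand":87}
  ]
}}

```text
time: 1.4
position: [0.4578, 0.223, 0.292]
tool_rot: [-1.785, -2.584, 0.0]
ft_force: [0.1, -0.1, -0.4]
grip_width: 0.999
grip_force: 0.0
```

Emit:
{"method": "send_rows", "body": {
  "rows": [
    {"x":3,"y":-5,"z":-25,"roll":0,"hand":87},
    {"x":0,"y":0,"z":-30,"roll":0,"hand":87},
    {"x":0,"y":0,"z":-30,"roll":0,"hand":87},
    {"x":0,"y":0,"z":-30,"roll":0,"hand":87},
    {"x":0,"y":0,"z":-25,"roll":0,"hand":87},
    {"x":0,"y":0,"z":-12,"roll":0,"hand":87},
    {"x":0,"y":0,"z":0,"roll":0,"hand":87}
  ]
}}

```text
time: 2.1
position: [0.46, 0.2175, 0.1386]
tool_rot: [-1.785, -2.584, 0.005]
ft_force: [0.1, 0.5, -0.3]
grip_width: 1.0
grip_force: 0.0
```

```bash
python3 - <<'E'
from h import *
im=get_image("top");sc=get_image("scene")
print(get_state()["position"])
out=np.zeros((600,800,3),np.uint8)
out=np.hstack([cv2.resize(im[205:265,120:200],(400,300),interpolation=cv2.INTER_CUBIC),cv2.resize(sc[212:272,262:342],(400,300),interpolation=cv2.INTER_CUBIC)])
cv2.imwrite("pics/g1.png",out)
E
```

```text
[0.46180995 0.21784887 0.1411049 ]
```

View pics/g1.png

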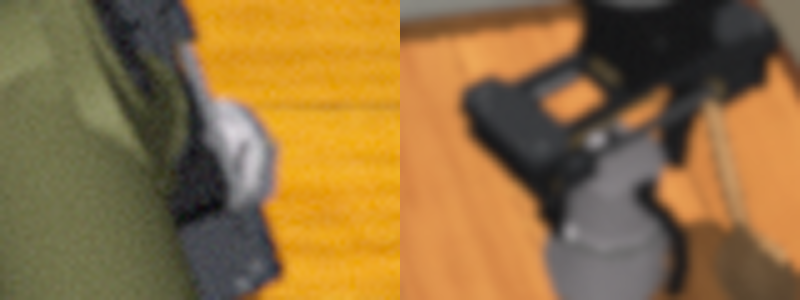

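The pot stands between the two fingers with its handle clear of them, so I'll close the gripper.

Emit:
{"method": "send_rows", "body": {
  "rows": [
    {"x":0,"y":0,"z":0,"roll":0,"hand":50},
    {"x":0,"y":0,"z":0,"roll":0,"hand":50},
    {"x":0,"y":0,"z":0,"roll":0,"hand":50},
    {"x":0,"y":0,"z":0,"roll":0,"hand":50},
    {"x":0,"y":0,"z":0,"roll":0,"hand":50},
    {"x":0,"y":0,"z":0,"roll":0,"hand":50}
  ],
  "force": 25
}}

```text
time: 2.8
position: [0.462, 0.2172, 0.1408]
tool_rot: [1.788, 2.582, 0.002]
ft_force: [0.9, 0.5, 2.6]
grip_width: 0.706
grip_force: 24.9
```

Emit:
{"method": "send_rows", "body": {
  "rows": [
    {"x":0,"y":0,"z":10,"roll":0,"hand":50},
    {"x":0,"y":0,"z":25,"roll":0,"hand":50},
    {"x":0,"y":0,"z":35,"roll":0,"hand":50},
    {"x":0,"y":0,"z":30,"roll":0,"hand":50},
    {"x":0,"y":0,"z":10,"roll":0,"hand":50},
    {"x":0,"y":0,"z":0,"roll":0,"hand":50}
  ]
}}

```text
time: 3.4
position: [0.4618, 0.2171, 0.2513]
tool_rot: [1.788, 2.582, 0.003]
ft_force: [-0.5, 0.8, -3.7]
grip_width: 0.704
grip_force: 24.9
```

Emit:
{"method": "send_rows", "body": {
  "rows": [
    {"x":10,"y":-20,"z":0,"roll":0,"hand":50},
    {"x":20,"y":-40,"z":0,"roll":0,"hand":50},
    {"x":22,"y":-44,"z":0,"roll":0,"hand":50},
    {"x":22,"y":-44,"z":0,"roll":0,"hand":50},
    {"x":22,"y":-44,"z":0,"roll":0,"hand":50},
    {"x":22,"y":-44,"z":0,"roll":0,"hand":50},
    {"x":22,"y":-44,"z":0,"roll":0,"hand":50},
    {"x":22,"y":-42,"z":0,"roll":0,"hand":50},
    {"x":16,"y":-30,"z":0,"roll":0,"hand":50},
    {"x":10,"y":-20,"z":0,"roll":0,"hand":50}
  ]
}}

```text
time: 4.4
position: [0.6487, -0.1586, 0.2469]
tool_rot: [-1.791, -2.577, 0.007]
ft_force: [0.2, 0.0, -3.2]
grip_width: 0.703
grip_force: 24.9
```

Emit:
{"method": "send_rows", "body": {
  "rows": [
    {"x":0,"y":0,"z":0,"roll":0,"hand":50},
    {"x":0,"y":0,"z":0,"roll":0,"hand":50},
    {"x":0,"y":0,"z":0,"roll":0,"hand":50}
  ]
}}

```text
time: 4.7
position: [0.6489, -0.1533, 0.2485]
tool_rot: [-1.785, -2.582, 0.0]
ft_force: [0.2, 0.2, -3.1]
grip_width: 0.708
grip_force: 24.9
```

```bash
python3 - <<'E'
from h import *
im=get_image("top");sc=get_image("scene")
s=get_state();print(s["position"],s["ft_force"],s["grip_width"])
out=np.hstack([cv2.resize(im[120:240,220:380],(400,300),interpolation=cv2.INTER_CUBIC),cv2.resize(sc[110:230,180:340],(400,300),interpolation=cv2.INTER_CUBIC)])
cv2.imwrite("pics/g2.png",out)
E
```

```text
[ 0.64921971 -0.15323795  0.24955756] [-0.80031732 -0.35347456 -3.20297499] 0.7052160830777191
```

View pics/g2.png

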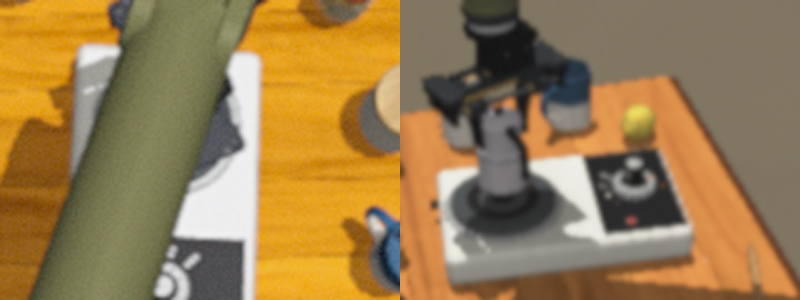

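The pot is held upright above the plate. I'll lower it.

Emit:
{"method": "send_rows", "body": {
  "rows": [
    {"x":0,"y":-2,"z":-12,"roll":0,"hand":50},
    {"x":0,"y":0,"z":-12,"roll":0,"hand":50},
    {"x":0,"y":0,"z":-6,"roll":0,"hand":50},
    {"x":0,"y":0,"z":-1,"roll":0,"hand":50},
    {"x":0,"y":0,"z":-1,"roll":0,"hand":50}
  ]
}}

```text
time: 5.3
position: [0.6494, -0.157, 0.2179]
tool_rot: [-1.788, -2.583, 0.0]
ft_force: [-0.5, -0.7, -2.9]
grip_width: 0.704
grip_force: 24.9
```

Emit:
{"method": "send_rows", "body": {
  "rows": [
    {"x":0,"y":0,"z":-1,"roll":0,"hand":50},
    {"x":0,"y":0,"z":0,"roll":0,"hand":50}
  ]
}}

```text
time: 5.5
position: [0.6497, -0.1571, 0.2176]
tool_rot: [1.788, 2.582, 0.0]
ft_force: [-0.3, -0.7, -4.0]
grip_width: 0.708
grip_force: 24.9
```

Emit:
{"method": "send_rows", "body": {
  "rows": [
    {"x":0,"y":0,"z":-1,"roll":0,"hand":50},
    {"x":0,"y":0,"z":0,"roll":0,"hand":50}
  ]
}}

```text
time: 5.7
position: [0.6496, -0.157, 0.2164]
tool_rot: [1.788, 2.583, 0.0]
ft_force: [-0.7, 0.3, -2.8]
grip_width: 0.708
grip_force: 24.9
```

Emit:
{"method": "send_rows", "body": {
  "rows": [
    {"x":0,"y":0,"z":-1,"roll":0,"hand":50},
    {"x":0,"y":0,"z":0,"roll":0,"hand":50}
  ]
}}

```text
time: 5.9
position: [0.6494, -0.157, 0.2152]
tool_rot: [-1.788, -2.583, -0.0]
ft_force: [-0.7, -0.3, -3.5]
grip_width: 0.709
grip_force: 24.9
```

Emit:
{"method": "send_rows", "body": {
  "rows": [
    {"x":0,"y":0,"z":-1,"roll":0,"hand":50},
    {"x":0,"y":0,"z":0,"roll":0,"hand":50}
  ]
}}

```text
time: 6.1
position: [0.6494, -0.157, 0.2141]
tool_rot: [-1.788, -2.583, 0.0]
ft_force: [0.7, -0.8, -2.8]
grip_width: 0.707
grip_force: 24.9
```

Emit:
{"method": "send_rows", "body": {
  "rows": [
    {"x":0,"y":0,"z":-1,"roll":0,"hand":50},
    {"x":0,"y":0,"z":0,"roll":0,"hand":50}
  ]
}}

```text
time: 6.3
position: [0.6494, -0.157, 0.2131]
tool_rot: [-1.788, -2.583, 0.0]
ft_force: [-0.8, -0.1, -3.5]
grip_width: 0.708
grip_force: 24.9
```

Emit:
{"method": "send_rows", "body": {
  "rows": [
    {"x":0,"y":0,"z":-1,"roll":0,"hand":50},
    {"x":0,"y":0,"z":0,"roll":0,"hand":50}
  ]
}}

```text
time: 6.5
position: [0.6496, -0.1572, 0.2129]
tool_rot: [1.788, 2.582, 0.0]
ft_force: [-0.5, 0.6, -0.5]
grip_width: 0.708
grip_force: 24.9
```

Emit:
{"method": "send_rows", "body": {
  "rows": [
    {"x":0,"y":0,"z":-1,"roll":0,"hand":50},
    {"x":0,"y":0,"z":0,"roll":0,"hand":50}
  ]
}}

```text
time: 6.7
position: [0.6497, -0.1572, 0.2128]
tool_rot: [1.788, 2.582, 0.001]
ft_force: [-2.1, 1.0, 4.3]
grip_width: 0.71
grip_force: 24.9
```

Contact made; releasing, then straight up.

Emit:
{"method": "send_rows", "body": {
  "rows": [
    {"x":0,"y":0,"z":1,"roll":0,"hand":64},
    {"x":0,"y":0,"z":0,"roll":0,"hand":70},
    {"x":0,"y":0,"z":0,"roll":0,"hand":78},
    {"x":0,"y":0,"z":0,"roll":0,"hand":87},
    {"x":0,"y":0,"z":0,"roll":0,"hand":87},
    {"x":0,"y":0,"z":0,"roll":0,"hand":87},
    {"x":0,"y":0,"z":0,"roll":0,"hand":87}
  ]
}}

```text
time: 7.4
position: [0.6495, -0.157, 0.2122]
tool_rot: [1.788, 2.583, 0.0]
ft_force: [-0.2, -0.2, -0.1]
grip_width: 0.991
grip_force: 0.0
```

Emit:
{"method": "send_rows", "body": {
  "rows": [
    {"x":0,"y":0,"z":10,"roll":0,"hand":87},
    {"x":0,"y":0,"z":20,"roll":0,"hand":87},
    {"x":0,"y":0,"z":30,"roll":0,"hand":87},
    {"x":0,"y":0,"z":30,"roll":0,"hand":87}
  ]
}}

```text
time: 7.8
position: [0.6493, -0.157, 0.3038]
tool_rot: [-1.789, -2.583, 0.0]
ft_force: [0.4, -0.1, -0.0]
grip_width: 1.003
grip_force: 0.0
```

Emit:
{"method": "send_rows", "body": {
  "rows": [
    {"x":-10,"y":0,"z":0,"roll":-5,"hand":87},
    {"x":-21,"y":2,"z":0,"roll":-7.5,"hand":87},
    {"x":-23,"y":2,"z":0,"roll":-8,"hand":87},
    {"x":-23,"y":2,"z":0,"roll":-8,"hand":87},
    {"x":-24,"y":2,"z":0,"roll":-8,"hand":87},
    {"x":-24,"y":2,"z":0,"roll":-8,"hand":87},
    {"x":-24,"y":2,"z":0,"roll":-8,"hand":87},
    {"x":-23,"y":2,"z":0,"roll":-8,"hand":87},
    {"x":-16,"y":1,"z":0,"roll":-6,"hand":87},
    {"x":-8,"y":0,"z":0,"roll":-4,"hand":87}
  ]
}}

```text
time: 8.8
position: [0.4523, -0.1423, 0.3032]
tool_rot: [-2.953, -1.071, -0.003]
ft_force: [0.4, 0.1, 0.4]
grip_width: 0.998
grip_force: 0.0
```

Emit:
{"method": "send_rows", "body": {
  "rows": [
    {"x":0,"y":0,"z":0,"roll":0,"hand":87},
    {"x":0,"y":0,"z":0,"roll":0,"hand":87},
    {"x":0,"y":0,"z":0,"roll":0,"hand":87}
  ]
}}

```text
time: 9.1
position: [0.454, -0.1421, 0.3026]
tool_rot: [2.95, 1.079, 0.001]
ft_force: [0.2, 0.2, 0.3]
grip_width: 1.002
grip_force: 0.0
```

```bash
python3 - <<'E'
from h import *
im=get_image("top");sc=get_image("scene")
f=[];p=[]
for _ in range(6): get_image("top"); s=get_state();f.append(s["ft_force"]);p.append(s["position"])
print(np.mean(p,0),np.mean(f,0),np.std(f,0),s["tool_rot"],s["joint_positions"])
out=np.hstack([cv2.resize(im[120:240,220:380],(400,300),interpolation=cv2.INTER_CUBIC),cv2.resize(sc[110:230,180:340],(400,300),interpolation=cv2.INTER_CUBIC)])
cv2.imwrite("pics/g3.png",out)
E
```

```text
[ 0.45370444 -0.14203997  0.30216694] [ 0.04236896  0.10341429 -0.13441999] [0.40847672 0.49635735 0.34144547] [ 2.95089711e+00  1.07735164e+00 -5.86239657e-04] [-0.44693861 -0.09912359  0.65844723  1.87213458  0.06247801  1.34859748
 -0.67535319]
```

View pics/g3.png

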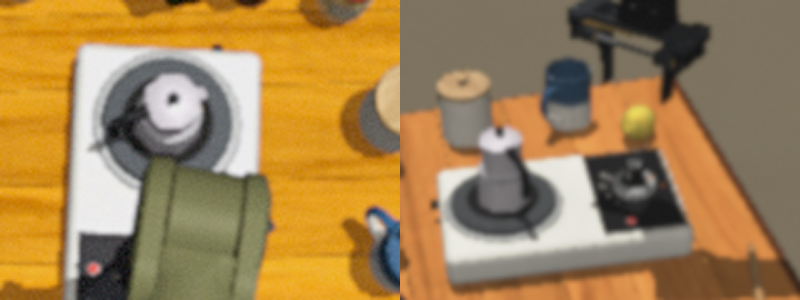

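The pot stands upright on the plate, with its lid knob near (289,159) in the full top image. The knob and mug haven't been disturbed. I'll lower over the knob.

Emit:
{"method": "send_rows", "body": {
  "rows": [
    {"x":0,"y":0,"z":-20,"roll":0,"hand":60},
    {"x":0,"y":0,"z":-35,"roll":0,"hand":60},
    {"x":0,"y":0,"z":-35,"roll":0,"hand":60},
    {"x":0,"y":0,"z":-30,"roll":0,"hand":60},
    {"x":0,"y":0,"z":-15,"roll":0,"hand":60},
    {"x":0,"y":0,"z":-10,"roll":0,"hand":50},
    {"x":0,"y":0,"z":0,"roll":0,"hand":45},
    {"x":0,"y":0,"z":0,"roll":0,"hand":45}
  ]
}}

```text
time: 10.3
position: [0.4541, -0.1422, 0.158]
tool_rot: [2.951, 1.077, 0.001]
ft_force: [0.4, -0.2, 0.5]
grip_width: 0.544
grip_force: 0.0
```

```bash
python3 - <<'E'
from h import *
sc=get_image("scene")
f=[];p=[]
for _ in range(5): get_image("top"); s=get_state();f.append(s["ft_force"]);p.append(s["position"])
print(np.mean(p,0),np.mean(f,0),s["grip_width"])
m=cv2.imread("pics/g3.png")
print("moka",onz("top",(289.2,159.2),.194))
cv2.imwrite("pics/g4.png",cv2.resize(sc[150:210,250:330],(800,600),interpolation=cv2.INTER_CUBIC))
E
```

```text
[ 0.45414258 -0.14213086  0.15818003] [-0.08230015  0.16341116  0.32000635] 0.519499504298307
moka [ 0.64815071 -0.15640687  0.194     ]
```

View pics/g4.png

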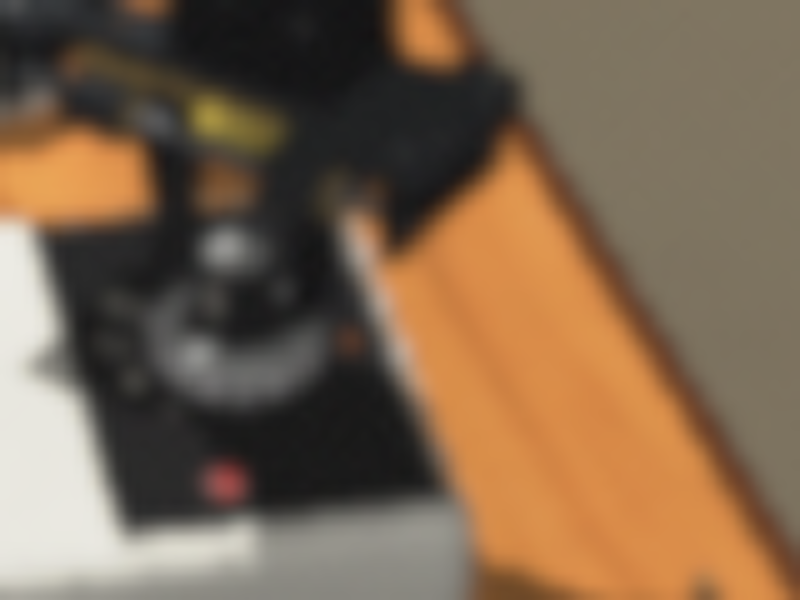

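The fingers straddle the steel-capped knob at (230,250) in the crop, with their tips well above the ring. Closing gently first.

Emit:
{"method": "send_rows", "body": {
  "rows": [
    {"x":0,"y":0,"z":0,"roll":0,"hand":35},
    {"x":0,"y":0,"z":0,"roll":0,"hand":20},
    {"x":0,"y":0,"z":0,"roll":0,"hand":20},
    {"x":0,"y":0,"z":0,"roll":0,"hand":20},
    {"x":0,"y":0,"z":0,"roll":0,"hand":20}
  ],
  "force": 5
}}

```text
time: 11.1
position: [0.4547, -0.1435, 0.1577]
tool_rot: [2.948, 1.075, 0.004]
ft_force: [3.7, -4.2, -3.2]
grip_width: 0.329
grip_force: 5.0
```

Emit:
{"method": "send_rows", "body": {
  "rows": [
    {"x":0,"y":0,"z":0,"roll":0,"hand":20},
    {"x":0,"y":0,"z":0,"roll":0,"hand":20},
    {"x":0,"y":0,"z":0,"roll":0,"hand":20}
  ],
  "force": 30
}}

```text
time: 11.4
position: [0.4547, -0.1435, 0.1577]
tool_rot: [2.948, 1.075, 0.004]
ft_force: [4.7, -3.4, -3.3]
grip_width: 0.321
grip_force: 30.0
```

```bash
cat > st.py <<'E'
from h import *
f=[];p=[];t=[]
for _ in range(4): get_image("top"); s=get_state();f.append(s["ft_force"]);p.append(s["position"]);t.append(s["torque"])
print(s["time"],np.mean(p,0).round(4),np.mean(f,0).round(2),np.mean(t,0).round(3),s["grip_width"]*87,s["grip_force"],s["tool_rot"].round(3))
E
python3 st.py
```

```text
11.6 [ 0.4547 -0.1435  0.1576] [ 3.77 -3.63 -2.79] [-0.872 -0.707  0.017] 27.924027457091626 29.986311360262334 [2.948 1.075 0.004]
```

Emit:
{"method": "send_rows", "body": {
  "rows": [
    {"x":1,"y":-1.3,"z":0,"roll":0,"hand":20},
    {"x":0,"y":0,"z":-1,"roll":0,"hand":20},
    {"x":0,"y":0,"z":0,"roll":0,"hand":20}
  ]
}}

```text
time: 11.9
position: [0.455, -0.1438, 0.1571]
tool_rot: [2.951, 1.077, 0.001]
ft_force: [0.8, -1.1, 5.9]
grip_width: 0.32
grip_force: 30.0
```

```bash
python3 st.py
```

```text
12.1 [ 0.455  -0.1438  0.1572] [-0.75 -1.45  6.19] [-0.293  0.278 -0.03 ] 27.764899390803226 29.99817249365151 [2.951e+00 1.077e+00 2.000e-03]
```

Emit:
{"method": "send_rows", "body": {
  "rows": [
    {"x":0,"y":-0.3,"z":-1,"roll":0,"hand":20},
    {"x":0,"y":0,"z":-1,"roll":0,"hand":20},
    {"x":0,"y":0,"z":0,"roll":0,"hand":20}
  ]
}}

```text
time: 12.4
position: [0.4551, -0.1438, 0.1554]
tool_rot: [2.951, 1.077, 0.002]
ft_force: [-2.5, -0.1, 9.3]
grip_width: 0.32
grip_force: 30.0
```

```bash
python3 st.py
```

```text
12.6 [ 0.4551 -0.1438  0.1555] [-1.47 -0.86  9.13] [-0.1    0.506 -0.027] 27.751152311164343 30.000770869664848 [2.951e+00 1.077e+00 2.000e-03]
```

Emit:
{"method": "send_rows", "body": {
  "rows": [
    {"x":-0.3,"y":-0.2,"z":-1,"roll":0,"hand":20},
    {"x":0,"y":0,"z":-1,"roll":0,"hand":20},
    {"x":0,"y":0,"z":0,"roll":0,"hand":20}
  ]
}}

```text
time: 12.9
position: [0.455, -0.1438, 0.1538]
tool_rot: [-2.951, -1.077, -0.003]
ft_force: [-1.1, -0.0, 11.5]
grip_width: 0.319
grip_force: 30.0
```

```bash
python3 st.py
```

```text
13.1 [ 0.455  -0.1439  0.1539] [-1.91  0.29 11.41] [ 0.054  0.626 -0.026] 28.088142929182876 30.00286909751594 [-2.951 -1.077 -0.003]
```

Emit:
{"method": "send_rows", "body": {
  "rows": [
    {"x":-0.3,"y":0,"z":-0.4,"roll":0,"hand":20},
    {"x":0,"y":0,"z":0,"roll":-3,"hand":20},
    {"x":0,"y":0,"z":0,"roll":-3,"hand":20},
    {"x":0,"y":0,"z":0,"roll":0,"hand":20}
  ]
}}

```text
time: 13.5
position: [0.455, -0.1438, 0.1536]
tool_rot: [-3.004, -0.92, -0.003]
ft_force: [-2.0, 0.6, 11.6]
grip_width: 0.321
grip_force: 30.0
```

```bash
python3 st.py
```

```text
13.7 [ 0.4549 -0.1438  0.1536] [-1.44  0.48 11.52] [ 0.075  0.549 -0.028] 27.80043667669034 30.003372416831553 [-3.003e+00 -9.210e-01 -3.000e-03]
```

Turning freely, with the moment unchanged. I'll carry on in stages.

Emit:
{"method": "send_rows", "body": {
  "rows": [
    {"x":0,"y":0,"z":0,"roll":-5,"hand":20},
    {"x":0,"y":0,"z":0,"roll":-5,"hand":20},
    {"x":0,"y":0,"z":0,"roll":-5,"hand":20},
    {"x":0,"y":0,"z":0,"roll":-5,"hand":20},
    {"x":0,"y":0,"z":0,"roll":0,"hand":20}
  ]
}}

```text
time: 14.2
position: [0.4549, -0.1435, 0.1535]
tool_rot: [-3.117, -0.383, -0.003]
ft_force: [-1.6, 1.5, 11.4]
grip_width: 0.32
grip_force: 30.0
```

```bash
python3 st.py
```

```text
14.4 [ 0.4549 -0.1436  0.1535] [-1.64  0.65 11.71] [ 0.242  0.599 -0.003] 27.725745878227716 30.004650908522308 [-3.117e+00 -3.860e-01 -3.000e-03]
```

Emit:
{"method": "send_rows", "body": {
  "rows": [
    {"x":0,"y":0,"z":0,"roll":-5,"hand":20},
    {"x":0,"y":0,"z":0,"roll":-5,"hand":20},
    {"x":0,"y":0,"z":0,"roll":-5,"hand":20},
    {"x":0,"y":0,"z":0,"roll":-5,"hand":20},
    {"x":0,"y":0,"z":0,"roll":0,"hand":20}
  ]
}}

```text
time: 14.9
position: [0.4549, -0.1433, 0.1535]
tool_rot: [-3.136, 0.164, -0.002]
ft_force: [-1.4, 0.8, 11.4]
grip_width: 0.322
grip_force: 30.0
```

Emit:
{"method": "send_rows", "body": {
  "rows": [
    {"x":0,"y":0,"z":0,"roll":-5,"hand":20},
    {"x":0,"y":0,"z":0,"roll":-5,"hand":20},
    {"x":0,"y":0,"z":0,"roll":-4,"hand":20},
    {"x":0,"y":0,"z":0,"roll":0,"hand":20},
    {"x":0,"y":0,"z":0,"roll":0,"hand":20}
  ]
}}

```text
time: 15.4
position: [0.455, -0.1431, 0.1535]
tool_rot: [-3.092, 0.542, -0.002]
ft_force: [-1.2, 2.5, 12.0]
grip_width: 0.32
grip_force: 30.0
```

```bash
python3 st.py
```

```text
15.6 [ 0.4549 -0.1431  0.1535] [-1.83  1.68 11.92] [0.491 0.575 0.011] 27.655383325117572 30.006687473505735 [-3.092e+00  5.420e-01 -2.000e-03]
```

Exactly 60° turned. Letting it up while still gripped, back to zero force.

Emit:
{"method": "send_rows", "body": {
  "rows": [
    {"x":0,"y":0,"z":1,"roll":0,"hand":20},
    {"x":0,"y":0,"z":1,"roll":0,"hand":20},
    {"x":0,"y":0,"z":1,"roll":0,"hand":20},
    {"x":0,"y":0,"z":1,"roll":0,"hand":20},
    {"x":0,"y":0,"z":0.9,"roll":0,"hand":20},
    {"x":0,"y":0,"z":0,"roll":0,"hand":20}
  ]
}}

```text
time: 16.2
position: [0.4548, -0.1431, 0.1575]
tool_rot: [-3.093, 0.542, -0.003]
ft_force: [1.7, 2.8, 6.2]
grip_width: 0.324
grip_force: 30.0
```

```bash
python3 st.py
```

```text
16.4 [ 0.4548 -0.1431  0.1575] [1.7  2.5  5.76] [ 0.603 -0.162 -0.014] 27.796622922106305 29.99753527343273 [-3.093e+00  5.420e-01 -2.000e-03]
```

Emit:
{"method": "send_rows", "body": {
  "rows": [
    {"x":0,"y":0,"z":0.5,"roll":0,"hand":20},
    {"x":0,"y":0,"z":0,"roll":0,"hand":20}
  ],
  "force": 5
}}

```text
time: 16.6
position: [0.4547, -0.1431, 0.1574]
tool_rot: [-3.094, 0.542, -0.002]
ft_force: [3.7, 2.8, 1.1]
grip_width: 0.327
grip_force: 5.0
```

Emit:
{"method": "send_rows", "body": {
  "rows": [
    {"x":0,"y":0,"z":0,"roll":0,"hand":34},
    {"x":0,"y":0,"z":0,"roll":0,"hand":45},
    {"x":0,"y":0,"z":0,"roll":0,"hand":60},
    {"x":0,"y":0,"z":0,"roll":0,"hand":60},
    {"x":0,"y":0,"z":10,"roll":0,"hand":60},
    {"x":0,"y":0,"z":30,"roll":0,"hand":60},
    {"x":0,"y":0,"z":40,"roll":0,"hand":60},
    {"x":0,"y":0,"z":40,"roll":0,"hand":60},
    {"x":0,"y":0,"z":30,"roll":0,"hand":60}
  ]
}}

```text
time: 17.5
position: [0.4541, -0.1445, 0.3106]
tool_rot: [-3.094, 0.544, -0.004]
ft_force: [1.0, -0.8, -0.2]
grip_width: 0.687
grip_force: 0.0
```

Emit:
{"method": "send_rows", "body": {
  "rows": [
    {"x":0,"y":30,"z":10,"roll":0,"hand":60},
    {"x":0,"y":45,"z":0,"roll":0,"hand":60},
    {"x":0,"y":45,"z":0,"roll":0,"hand":60},
    {"x":0,"y":45,"z":0,"roll":0,"hand":60},
    {"x":0,"y":45,"z":0,"roll":0,"hand":60},
    {"x":0,"y":45,"z":0,"roll":0,"hand":60},
    {"x":0,"y":30,"z":0,"roll":0,"hand":60},
    {"x":0,"y":0,"z":0,"roll":0,"hand":60},
    {"x":0,"y":0,"z":0,"roll":0,"hand":60},
    {"x":0,"y":0,"z":0,"roll":0,"hand":60}
  ]
}}

```text
time: 18.5
position: [0.4542, 0.1397, 0.3177]
tool_rot: [3.093, -0.546, 0.001]
ft_force: [-0.2, -0.2, -0.0]
grip_width: 0.688
grip_force: 0.0
```

```bash
python3 - <<'E'
from h import *
im=get_image("top");sc=get_image("scene");cv2.imwrite("pics/top9.png",im)
i0=cv2.imread("pics/top0.png");R=lambda a:cv2.resize(a,(400,300),interpolation=cv2.INTER_CUBIC)
out=np.vstack([np.hstack([R(i0[211:256,255:315]),R(im[211:256,255:315])]),np.hstack([R(im[120:270,220:420]),R(sc[165:213,240:304])])])
cv2.imwrite("pics/g5.png",out)
E
```

```text
(no output)
```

View pics/g5.png

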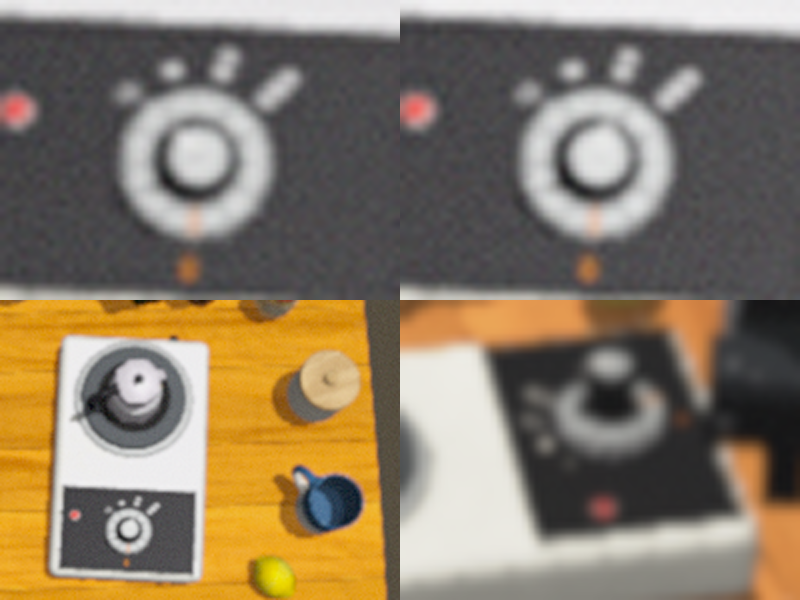

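The orange ring mark still lines up, the pot, mug and canister are where they should be, and the knob looks up. I'll check the knob's height and the pointer with numbers.

```bash
python3 - <<'E'
from h import *
s0=cv2.imread("pics/scene0.png");s9=np.mean([get_image("scene").astype(float) for _ in range(6)],0).astype(np.uint8)
t9=np.mean([get_image("top").astype(float) for _ in range(6)],0).astype(np.uint8);t0=cv2.imread("pics/top0.png")
for n,im in(("before",s0),("after",s9)):
    g=cv2.cvtColor(im,cv2.COLOR_BGR2GRAY).astype(float)[168:181,266:282];w=np.clip(g-90,0,None)
    y,x=np.mgrid[168:181,266:282];print(n,(w*x).sum()/w.sum(),(w*y).sum()/w.sum())
p=proj("scene",[[.4548,-.143,.107],[.4548,-.143,.104]]);print(p)
R=lambda a:cv2.resize(a,(400,300),interpolation=cv2.INTER_CUBIC)
cv2.imwrite("pics/g6.png",np.vstack([np.hstack([R(s0[166:190,258:290]),R(s9[166:190,258:290])]),np.hstack([R(t0[222:246,269:301]),R(t9[222:246,269:301])])]))
E
```

```text
before 271.55925605536333 173.62326989619376
after 271.65641952983725 173.58372513562387
[[273.89418198 174.78899394]
 [273.88252307 175.44967522]]
```

View pics/g6.png

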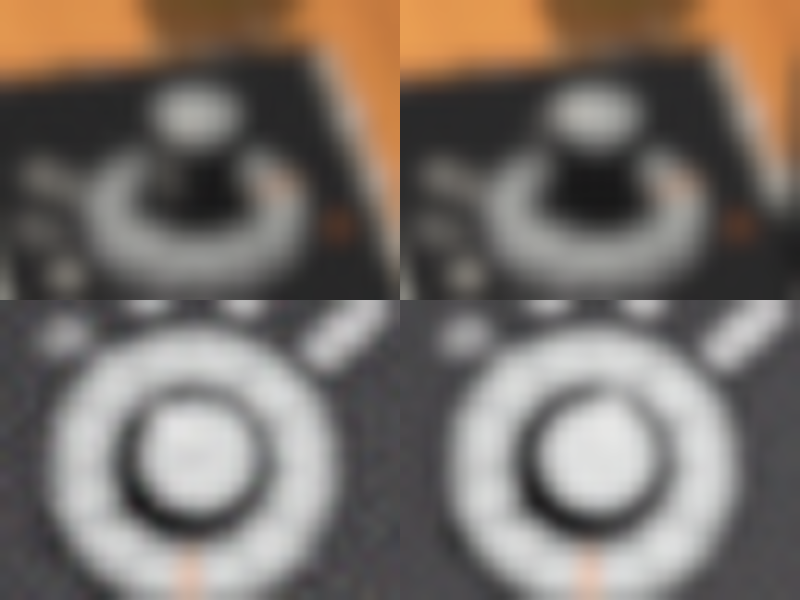

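The cap height is unchanged to within about 0.2 mm, so the knob is fully up. The pointer bulge has moved from upper left (off) to upper right (two dots). The ring mark is unmoved. I'm handing in the job.

```bash
python3 -c "
from bench import *
print(close_job())"
```

```text
the job is handed in; nothing more can be done
None
```

The job is handed in (no verdict came back): the moka pot stands upright within a few millimetres of the plate's centre, the heat knob is at two dots and fully up in its lock, and the timer ring, mug and canister look unmoved in the last images.

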